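# Refit the strip rack's tilt knob, then draw its sprung lock and hold it

## Task

The tilt knob has come off the strip rack: push it fully home on its square spindle and let go of it. Then pull the rack's spring-loaded lock rod out of its tube until the engraved ring on the rod just comes out at the tube's mouth, and hold it there so that I can set the slope with the knob: you finish still holding the rod at its ring. Leave everything else on the shelf where it is, with the crash alarm's guard shut.

Things in the scene. Friction and masses are not known exactly. Their poses are not given: they have to be found in the camera images.
- knob_grip (a point): Loose black bakelite tilt knob standing on the shelf, bore down: round skirt 44 mm across, 18 mm high, with an upright grip bar above it 44 mm long (x), 16 mm thick (y), 36 mm high. This point: on its axis, mid-bar, 38 mm above its underside; z up. 70 g.
- spindle_seat (a point): Fixed upright square spindle on the grey gearbox at the rack's left end. This point: centre of the boss top, 88 mm above the shelf, where the knob's underside rests when home (knob_grip then 38 mm above it). The square rises 16 mm above: 12 mm wide, bevelled to 7 mm over the last 4 mm. Flats along this point's x and y axes, at a random angle to the rack; z up. It does not turn.
- lock_grip (a point): Middle of the black bakelite pull on the rack's lock rod, at the rack's right end, 72 mm above the shelf: a level spool with a waist 24 mm in diameter, 30 mm long, centred here, and an end flange 35 mm in diameter beginning 16 mm beyond. It slides out level along this point's -y axis, away from the rack; z up. 40 mm free on both sides of the waist (x) and above.
- tube_mouth (a point): Centre of the mouth of the lock's fixed level outer tube (21 mm across, 26 mm end nut), from which the rod comes out along this point's -y axis. With the lock home, lock_grip is 22 mm outside it.
- lock_rod (a joint): How far the 14 mm steel lock rod is drawn out of its tube, m. 0: home. At 0.040 the black engraved ring round the rod (4 mm wide) has just come wholly out, its inner edge flush with the tube's mouth: the mark. Stop at 0.065. Its spring pulls back with 5 N at 0, 10 N at the mark, 13 N at the stop, and draws it home if let go.
- rack: Bolted-down strip rack: green tilted tray 225 mm wide (y) of yellow and blue strip holders, low edge to -x, far edge 130 mm high, on a base 170 x 290 mm; gearbox at its left (+y), lock at its right (-y). Origin: centre of the base's underside. From it the spindle stands at x -20, y 180 mm, the tube's mouth at x -43, y -215, z 72 mm.
- knob: The same knob; origin: centre of its underside, same axes, a white line on top at the bar's +x end. In the underside a square bore 13.2 mm wide and 18 mm deep, its sides parallel to the knob's x and y axes: it fits the spindle at any of the four quarter turns.
- crash_guard (a joint): Hinged clear guard over the red crash-alarm button, on a grey box 110 x 100 mm behind the rack's right end, 80 mm high: leave shut. 0: shut; grows as it is lifted, rad.
- crash_button (a joint): The red crash-alarm button under the guard: not to be pressed. 0: up; 0.006: pressed, m.
- aircraft: Bystander: chrome airliner model 210 mm long, span 200 mm, on a stand, 145 mm high; origin under its base.
- stapler: Bystander: grey steel stapler, 140 x 36 x 55 mm; origin under its middle.
- protractor: Bystander: flat orange plastic half-round protractor, 150 x 80 x 4 mm; origin under the middle of its straight edge.
- sunglasses: Bystander: folded tortoiseshell sunglasses, 140 x 30 x 48 mm; origin under their middle.
- stamp: Bystander near the knob: rubber hand stamp, base 50 x 32 mm, with a turned wooden handle, 76 mm high; origin under its middle.
- tape: Bystander near the knob: cardboard-coloured tape roll, 68 mm across, 19 mm high; origin under its middle.
- mug: Bystander: white mug, 80 mm across, 92 mm high; origin under its middle.
Things that resemble listed ones, but are neither listed nor needed, are in the scene too. What is meant by the knob is not green or red, and is the smaller of those in its own colour.

How it is judged:
On the way, in this order (a step that is already met when the one before it is completed fails the run):
1. the knob sits fully home on its square spindle and has been let go (horizontal distance between knob_grip and spindle_seat below 0.004 m and z of knob_grip in the frame of spindle_seat below 0.041 m and angle between knob_grip's own z axis and vertical below 0.08 rad and contact force between knob and the fingers below 0.1 N), for 0.3 s.
2. the lock rod is drawn out to its ring by the fingers (value of joint lock_rod between 0.036 and 0.045 m and contact force between lock_rod and the fingers above 2 N), for 0.2 s.
At the end, for the whole second after the job is handed in: Knob upright on the spindle, within 3 mm of fully home and not held; lock rod held still by the fingers (over 2 N on it) with 36 to 45 mm drawn out (mark at 40 mm) (all of step 1 and all of step 2 and velocity of joint lock_rod between -0.01 and 0.01 m/s); the arm keeps its last pose, push and grip.
It fails at once if a bystander is moved more than 25 mm (distance of any of aircraft, stapler, protractor, sunglasses, stamp, tape, mug from where it was at the start of the episode above 0.025 m).
It fails at once if the crash alarm's guard is lifted or its button pressed (value of joint crash_guard above 0.15 rad or value of joint crash_button above 0.003 m).
It also fails if it takes over 51 s, if anything falls off the work surface, if the arm or the gripper's body presses on something with over 40 N, if the wrist force passes 120 N, or if a joint passes its speed limit or range.

## Robot

A 6-joint arm with a two-finger parallel gripper is mounted at the origin on the work surface. World frame = base frame: x ahead of the robot, y to its left, z up, the work surface at z = 0. Lengths are in m, angles in rad, forces in N, time in s.
With the tool pointing down it reaches from about 0.375 to 0.9 m from the base axis. Payload 3.1 kg.
Tool frame: the origin (TCP) lies midway between the tips of the shut fingers; the grasp point (between the pads) lies 19 mm behind it; z points along the fingers, x is the direction in which the jaws open and shut, and the axes are right-handed (so a half turn about z gives the same grasp; the last joint's range is limited). The gripper opens to 85 mm and grips with 20 to 120 N. Pads are 22 mm wide; open, the fingers measure 114 mm over their backs; the gripper's body (76 mm by 85 mm) begins 54 mm behind the grasp point. The pads swing forward as they close: fully open they stand 13 mm farther back than shut.
Start: joints at [1.046, 0.527, 1.433, -0, 1.181, -0.178], TCP at [0.212, 0.588, 0.231] pointing down, gripper open.
Joint ranges: [-3.08, 3.08], [-0.75, 2.2], [0.22, 2.44], [-1.43, 4.57], [0, 2.65], [-2.85, 2.85]. Speed limits (rad/s): [2.79, 2.79, 3.14, 3.14, 3.14, 3.14].

## Interface

Orientations are given as a unit quaternion [x, y, z, w].
In Python, from station import * gives the robot as it stands.
- The arm moves only by the tool servo_tool, never from a script. Its argument "targets" is a list of rows, each a list of 6 numbers: the shift along the tool's x, y, z in mm, then the turn, a rotation vector about the tool's x, y, z in degrees. A call has 1 to 10 rows; each row is the pose to reach, as a shift and turn from the pose commanded when the call began, along the tool's axes at that moment; what a row does not reach only later rows make up. A row lasts 1/8 s, in which the tool goes at most 62.5 mm and 10.7 degrees, less where a joint would pass 70% of its speed; a pose out of reach is approached as far as the arm can. A call with a gripper value outside its range is refused whole. "gripper" is the finger opening in mm, from 0 to 85.4, set as the call begins (left out, the last holds). The fingers move at their own pace and stop on an object; "newtons" is the grip in N (left out, the last holds). Time passes only in rows, so rows that repeat a pose let the fingers close. It gives the time, the measured TCP pose, the force and the opening at its end, in the units of the state.
- sense(): the state, without advancing time (a new reading comes with each control period).
- snapshot(name): name is "scene" or "side" or "wrist"; returns a dict with "color" (480x640x3 uint8, red, green, blue), "vfov" (degrees; the focal length in pixels is half the picture's height over the tangent of half this angle, whatever the lens; pixels are square), "cx", "cy" (the principal point, pixels), "R" (3x3) and "t" (3): a world point X has camera coordinates R X + t. Camera axes: x right, y down, z forward; pixel columns grow to the right and rows downward; lengths in m; the calibration is good to about 2 mm. A picture is of the moment at which its call begins. There is no depth.
- sign_off(): hands the job in, once; it reports no verdict.
The state is a dict: "t": time; "q": joint angles; "qd": joint speeds; "tau": joint torques, N m; "tcp_pos": TCP position; "tool_rot": TCP orientation; "force": force on the tool from outside, world axes, zero at the start; "ft_torque": the same for the moment, N m; "finger_gap": opening from 0.0 (shut) to 1.0 (fully open).
Only numpy, scipy, OpenCV 4.12 (cv2) and the standard library are available. Lean on these libraries where they do the work, as an engineer would, in place of code of your own. Each camera call takes 0.05 s, during which the arm holds its last target. There are 200 camera calls.

## Working session

There is one attempt and no reset: what is moved stays moved. The work goes in short steps, Python scripts to look and compute and a tool call to move; the robot and the scene stay as the last step left them, time stands still between calls to the robot, and variables do not carry over. Pictures are saved under pics/ and viewed, about 8 in all and at most 12, crops included, and the job is handed in when it is done.

Besides the shell and the picture viewer there is one more tool, called as name(argument=value, ...), one argument or row to a line, values as JSON. servo_tool: Moves the arm, as the interface text tells. Its arguments: {"type":"object","properties":{"targets":{"type":"array","items":{"type":"array","items":{"type":"number"}}},"gripper":{"type":"number"},"newtons":{"type":"number"}},"required":["targets"]}

```bash
mkdir -p pics; cat > h.py <<'E'
from station import *
import numpy as np, cv2
from scipy.spatial.transform import Rotation as Rn
def cam(s):
    f=240/np.tan(np.radians(s["vfov"])/2)
    return np.array([[f,0,s["cx"]],[0,f,s["cy"]],[0,0,1]]),np.array(s["R"]),np.array(s["t"])
def onz(s,u,v,z):
    K,R,t=cam(s); d=R.T@np.linalg.solve(K,[u,v,1]); c=-R.T@t
    return c+d*(z-c[2])/d[2]
def proj(s,X):
    K,R,t=cam(s); p=(np.atleast_2d(X)@R.T+t)@K.T; return p[:,:2]/p[:,2:]
def save(n,im): cv2.imwrite("pics/"+n+".png",cv2.cvtColor(im,cv2.COLOR_RGB2BGR))
E
python3 - <<'E'
from h import *
import pickle
d={n:snapshot(n) for n in("scene","side","wrist")}
pickle.dump(d,open("d0.pkl","wb"))
for n in d:
    save(n+"0",d[n]["color"]); print(n,d[n]["vfov"],-np.array(d[n]["R"]).T@d[n]["t"],np.array(d[n]["R"])[2])
print(sense())
E
```

```text
scene 52.72118511891943 [1.27453489 0.40143499 1.04455265] [-0.52973651 -0.33434813 -0.77948096]
side 56.48416244229011 [ 0.12586886 -0.88258545  1.0888243 ] [ 0.33026377  0.62252846 -0.70949571]
wrist 70.45250341619995 [0.15000594 0.60944478 0.37321173] [ 0.2425343  -0.09066268 -0.96589719]
{'t': 0.15, 'q': array([ 1.04648676e+00,  5.28267280e-01,  1.43359716e+00, -9.12623288e-06,
        1.18140148e+00, -1.78477504e-01]), 'qd': array([ 2.21988712e-04, -1.22951698e-03, -5.68649967e-03, -7.97025751e-04,
        4.68254727e-05,  6.20534778e-04]), 'tau': array([ 5.06758515e-04, -4.42742479e+01, -1.78275186e+01, -2.50193671e-04,
        5.60735920e-03, -3.38708730e-05]), 'tcp_pos': array([0.21154754, 0.58753245, 0.23055286]), 'tool_rot': array([ 8.18222278e-01,  5.74901386e-01, -7.57292801e-04,  3.55639012e-04]), 'force': array([0.03938197, 0.44770096, 0.08452991]), 'ft_torque': array([-0.02403251,  0.00288353, -0.01719312]), 'finger_gap': 0.9980821330075027}
```

View pics/scene0.png

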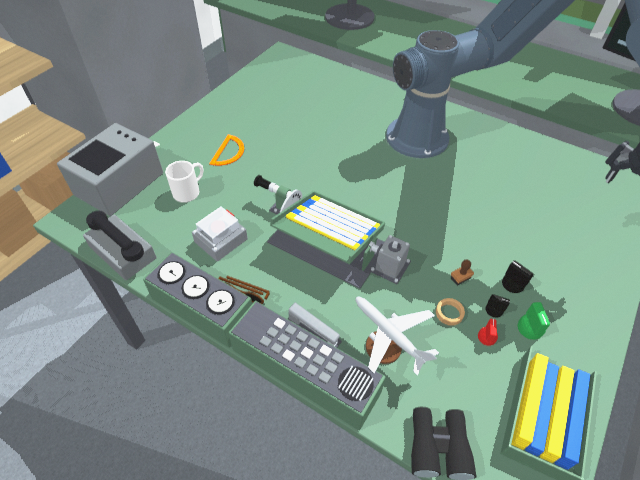

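View pics/side0.png

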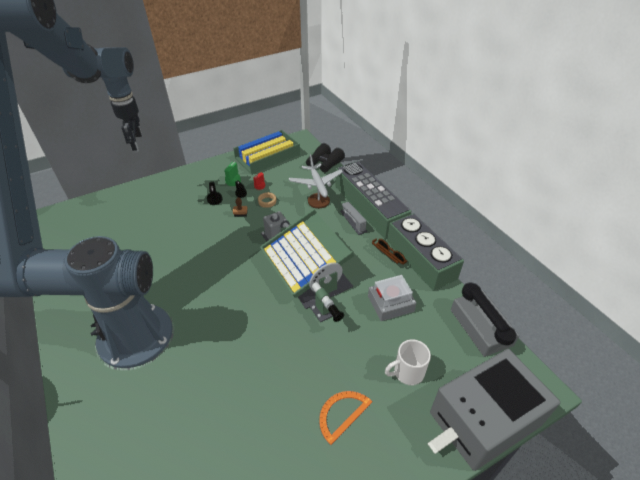

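Scene view: the knob candidates are large black (517,277), small black (498,306), red (488,332) and green (535,322). By the description I want the small black one. The spindle is at about (395,243), the lock pull at about (262,183), and in the side view the knob is at about (241,190).

```bash
python3 - <<'E'
from h import *
import pickle
d=pickle.load(open("d0.pkl","rb"))
def crop(s,u,v,w,h,W,H): return cv2.resize(d[s]["color"][v:v+h,u:u+w],(W,H),interpolation=cv2.INTER_CUBIC)
a=np.vstack([np.hstack([crop("scene",465,250,100,75,400,300),crop("scene",350,215,100,75,400,300)]),
 np.hstack([crop("side",195,160,100,75,400,300),crop("scene",245,160,100,75,400,300)])])
save("c1",a)
b=np.vstack([np.hstack([crop("side",240,205,60,45,400,300),crop("side",290,265,60,45,400,300)]),
  np.hstack([cv2.resize(d["wrist"]["color"],(400,300)),crop("scene",375,225,40,30,400,300)])])
save("c2",b)
s=d["scene"];q=d["side"]
for n,uv in dict(big=(517,290),small=(498,313),red=(488,342)).items(): print(n,onz(s,*uv,0))
print("seat",onz(s,395,243,.104))
print(onz(q,241,196,0),onz(q,214,200,0),onz(s,262,183,.072),onz(q,336,312,.072))
E
```

```text
big [0.41796625 0.47681306 0.        ]
small [0.51017457 0.45880553 0.        ]
red [0.59971111 0.46569078 0.        ]
seat [0.53233757 0.16970791 0.104     ]
[0.50492816 0.43577567 0.        ] [0.40602298 0.46431268 0.        ] [ 0.51751888 -0.25498492  0.072     ] [ 0.51891542 -0.25620477  0.072     ]
```

View pics/c1.png

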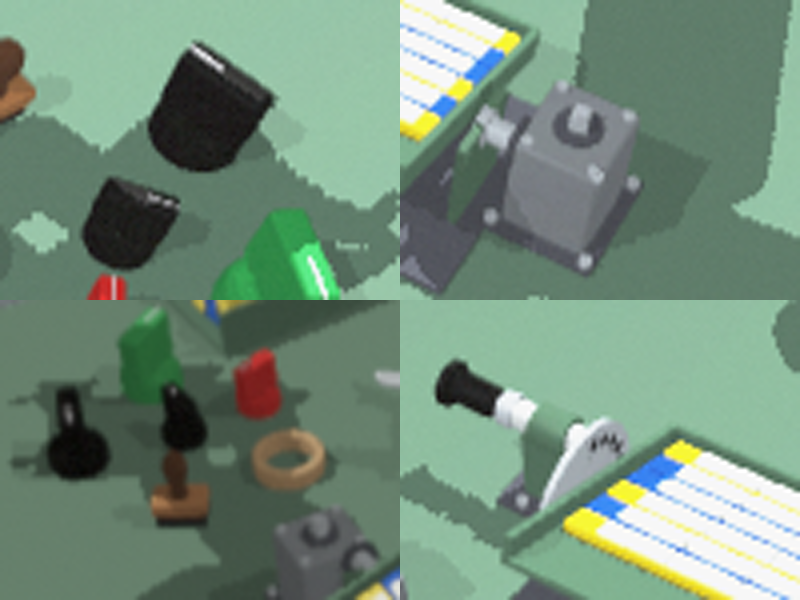

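View pics/c2.png

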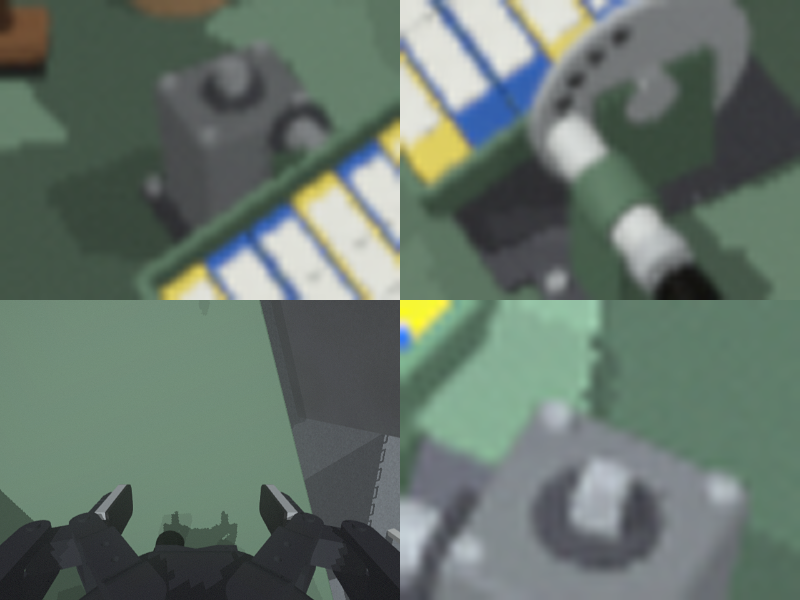

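The crop confirms the choice: small black knob with its white line at the right end, bar top from (492,295) to (509.5,301). The boss centre is at about (394.7,246.5).

```bash
cat >> h.py <<'E'
def delta(p,yaw_x):
    """tool shift(mm)/turn(deg) to put TCP at p, pointing down, tool x along yaw_x (deg, mod 180, nearest)"""
    st=sense(); R0=Rn.from_quat(st["tool_rot"]); 
    best=None
    for y in(yaw_x,yaw_x+180):
        c,s_=np.cos(np.radians(y)),np.sin(np.radians(y))
        R1=Rn.from_matrix(np.array([[c,s_,0],[s_,-c,0],[0,0,-1.]]))
        r=(R0.inv()*R1).as_rotvec(degrees=True)
        if best is None or np.linalg.norm(r)<np.linalg.norm(best): best=r
    return np.round(R0.inv().apply(np.array(p)-st["tcp_pos"])*1000,1),np.round(best,2),"x yaw",np.degrees(np.arctan2(*R0.as_matrix()[[1,0],0])).round(2)
E
python3 - <<'E'
from h import *
import pickle
d=pickle.load(open("d0.pkl","rb"));s=d["scene"];q=d["side"]
for n,uv,z in [("barL",(492,295.3),.054),("barR",(509.5,300.8),.054),("boss",(394.7,246.5),.088),("sqtop",(395.4,242.2),.104)]: print(n,onz(s,*uv,z))
# crop c2 tl origin(240,205) scale 6.67
print("side boss",onz(q,240+232/6.667,205+90/6.667,.088))
print("side knob top",onz(q,195+176/4,160+90/4,.054))
print(delta([.5,.45,.2],90))
E
```

```text
barL [0.51008866 0.42698984 0.054     ]
barR [0.50221629 0.46761269 0.054     ]
boss [0.53022137 0.17022545 0.088     ]
sqtop [0.52950878 0.16939123 0.104     ]
side boss [0.52826087 0.16260975 0.088     ]
side knob top [0.50984011 0.44927472 0.054     ]
(array([-31.6, 318. ,  30.5]), array([ -0.03,   0.09, -19.81]), 'x yaw', np.float64(70.19))
```

```bash
python3 - <<'E'
from h import *
print(delta([.506,.449,.19],11))
E
```

```text
(array([-30.5, 324. ,  40.5]), array([3.000e-02, 9.000e-02, 5.919e+01]), 'x yaw', np.float64(70.19))
```

servo_tool(
  targets=[
    [-5,54,7,0,0,10],
    [-10,108,14,0,0,20],
    [-15,162,20,0,0,30],
    [-20,216,27,0,0,40],
    [-25,270,34,0,0,50],
    [-30.5,324,40.5,0,0,59.2],
    [-30.5,324,40.5,0,0,59.2],
    [-30.5,324,40.5,0,0,59.2],
  ],
  gripper=85,
)

```text
t: 1.15
tcp_pos: [0.5056, 0.4492, 0.1902]
tool_rot: [0.995, 0.096, -0.001, 0.0]
force: [0.1, 0.6, 0.2]
finger_gap: 0.992
```

```bash
python3 - <<'E'
from h import *
import pickle
w=snapshot("wrist");pickle.dump(w,open("d1.pkl","wb"));save("w1",w["color"])
print(sense()["tcp_pos"],proj(w,[[.506,.449,.054],[.506,.449,0]]))
E
```

```text
[0.50499781 0.44978747 0.19050678] [[314.52321674 232.8554357 ]
 [314.52012248 220.46941571]]
```

View pics/w1.png

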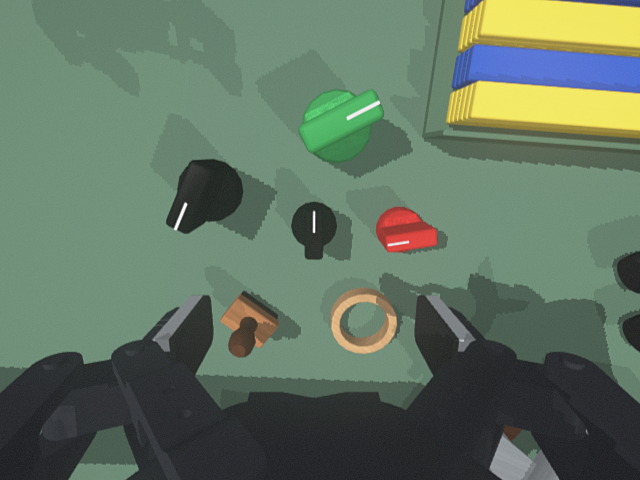

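Wrist view: the small black knob is at (314,233), with its white line running from (314,211) to (314,233). This matches the projection of my estimate. I'll refine the angle from the line.

```bash
python3 - <<'E'
from h import *
import pickle
w=pickle.load(open("d1.pkl","rb"))
g=w["color"].astype(int)
roi=g[190:275,280:350]
wh=np.argwhere((roi.min(2)>150)&(np.ptp(roi,axis=2)<25))+[190,280]
print(len(wh),wh.min(0),wh.max(0))
P=np.array([onz(w,c+.5,r+.5,.054)[:2] for r,c in wh])
c=P.mean(0);u=np.linalg.svd(P-c)[2][0];print("line centre",c,"yaw",np.degrees(np.arctan2(u[1],u[0])), "ends",(P-c)@u@np.eye(1)[0] if 0 else ((P-c)@u).min(),((P-c)@u).max())
bl=roi.max(2)<60
for r in range(200,264,4):
    x=np.where(bl[r-190])[0]+280
    print(r,x.min() if len(x) else 0,x.max() if len(x) else 0)
for p in[(314,207),(314,259.5),(305,255),(323,255)]: print(p,onz(w,*p,.054)[:2])
print(delta([.506,.449,.19],11))
E
```

```text
44 [211 313] [232 314]
line centre [0.50379639 0.4580286 ] yaw -79.0029049512722 ends -0.00888308022757391 0.008976051591330934
200 0 0
204 305 323
208 299 329
212 296 331
216 294 334
220 293 335
224 292 335
228 292 335
232 293 334
236 295 332
240 298 330
244 304 324
248 305 322
252 305 321
256 305 321
260 0 0
(314, 207) [0.50138619 0.47043129]
(314, 259.5) [0.51005777 0.42580806]
(305, 255) [0.50171006 0.42830388]
(323, 255) [0.51686053 0.43125573]
(array([0.8, 1. , 0.5]), array([0.  , 0.09, 0.06]), 'x yaw', np.float64(11.06))
```

servo_tool(
  targets=[
    [0.4,2,40,0,0,0],
    [0.4,2,90,0,0,0],
    [0.4,2,135,0,0,0],
    [0.4,2,155,0,0,0],
    [0.4,2,167,0,0,0],
    [0.4,2,167,0,0,0],
    [0.4,2,167,0,0,0],
  ],
  gripper=48,
)

```text
t: 2.08
tcp_pos: [0.5081, 0.4484, 0.0256]
tool_rot: [0.995, 0.096, 0.001, -0.001]
force: [0.6, -0.1, -0.1]
finger_gap: 0.558
```

servo_tool(
  targets=[
    [0,0,0,0,0,0],
    [0,0,0,0,0,0],
    [0,0,0,0,0,0],
    [0,0,0,0,0,0],
    [0,0,0,0,0,0],
    [0,0,0,0,0,0],
  ],
  gripper=5,
  newtons=40,
)

```text
t: 2.82
tcp_pos: [0.5078, 0.4479, 0.025]
tool_rot: [0.995, 0.096, 0.001, -0.0]
force: [-0.6, -0.5, 5.3]
finger_gap: 0.181
```

servo_tool(
  targets=[
    [0,0,-30,0,0,0],
    [0,0,-80,0,0,0],
    [0,0,-130,0,0,0],
    [0,20,-175,0,0,0],
    [0,65,-175,0,0,0],
    [0,110,-175,0,0,0],
    [0,155,-175,0,0,0],
    [0,180,-175,0,0,0],
    [0,180,-175,0,0,0],
    [0,180,-175,0,0,0],
  ],
)

```text
t: 4.08
tcp_pos: [0.5411, 0.2713, 0.1985]
tool_rot: [0.995, 0.096, -0.0, -0.0]
force: [0.2, 1.0, -0.2]
finger_gap: 0.182
```

```bash
python3 - <<'E'
from h import *
import pickle
w=snapshot("wrist");pickle.dump(w,open("d2.pkl","wb"))
p=proj(w,[.529,.168,.104])[0];print(sense()["tcp_pos"],sense()["finger_gap"],p)
im=w["color"];c=np.array([p[0],p[1]]).astype(int)
u0,v0=max(c[0]-40,0),max(c[1]-40,0);print(u0,v0)
save("w2",np.hstack([cv2.resize(im[v0:v0+80,u0:u0+80],(400,400),interpolation=cv2.INTER_CUBIC),cv2.resize(im,(400,300))[:,:].copy() if 0 else cv2.copyMakeBorder(cv2.resize(im,(400,300)),0,100,0,0,0)]))
E
```

```text
[0.54101377 0.27168387 0.19858987] 0.182348574672116 [274.47607339 365.17216879]
234 325
```

View pics/w2.png

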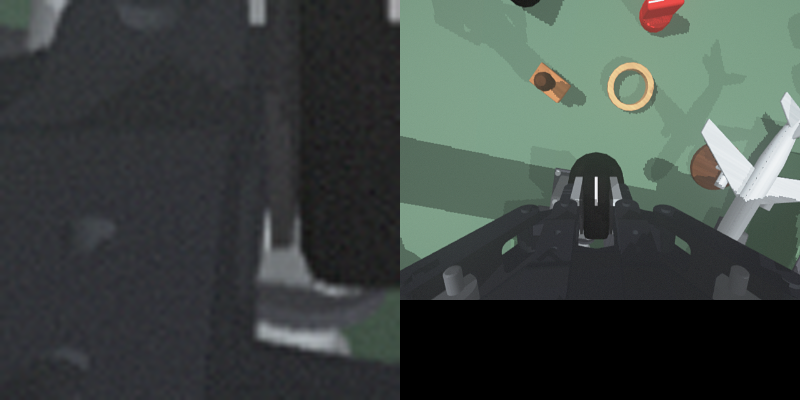

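The spindle is hidden behind the gripper because the camera looks towards +y. I'll go past it and look back.

servo_tool(
  targets=[
    [-5,30,-15,0,0,0],
    [-14,80,-15,0,0,0],
    [-22,130,-15,0,0,0],
    [-29,175,-15,0,0,0],
    [-32,189,-15,0,0,0],
    [-32,189,-15,0,0,0],
    [-32,189,-15,0,0,0],
  ],
)

```text
t: 5.0
tcp_pos: [0.5459, 0.0809, 0.2138]
tool_rot: [0.995, 0.097, -0.0, -0.0]
force: [-0.2, 0.0, -1.9]
finger_gap: 0.182
```

```bash
python3 - <<'E'
from h import *
import pickle
w=snapshot("wrist");pickle.dump(w,open("d3.pkl","wb"))
p=proj(w,[.529,.168,.104])[0];print(sense()["tcp_pos"],sense()["finger_gap"],p)
im=w["color"];c=np.array([p[0],p[1]]).astype(int)
u0,v0=max(c[0]-30,0),max(c[1]-30,0);print(u0,v0)
save("w3",np.hstack([cv2.resize(im[v0:v0+60,u0:u0+60],(480,480),interpolation=cv2.INTER_CUBIC),cv2.copyMakeBorder(cv2.resize(im,(320,240)),0,240,0,0,0)]))
E
```

```text
[0.54583234 0.08091525 0.21374457] 0.1783526035470042 [314.1128842  117.56100151]
284 87
```

View pics/w3.png

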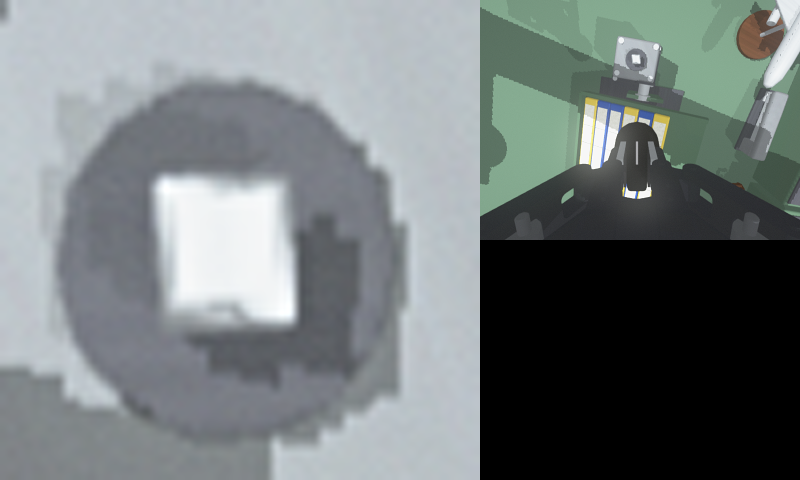

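The spindle is at (314,118) with its boss centre at (312.5,119.5), and it looks only a few degrees off the image axes. I'll fit the silhouette for position and yaw.

```bash
python3 - <<'E'
from h import *
import pickle
from scipy.optimize import minimize
w=pickle.load(open("d3.pkl","rb"))
S=16;u0,v0,n=284,87,60
g=w["color"][v0:v0+n,u0:u0+n].astype(np.float32).mean(2)
G=g
for r in range(18,44,2): print(r,G[r,14:44:1].astype(int))
cen=None
def mask(p,h=.088):
    x,y,a=p; pts=[]
    for hw,z in((6,h),(6,.100),(3.5,.104)):
        for k in range(4):
            th=np.radians(a+45+90*k); r=hw*np.sqrt(2)/1000
            pts.append([x+r*np.cos(th),y+r*np.sin(th),z])
    q=(proj(w,pts)-[u0,v0])*S
    m=np.zeros((n*S,n*S),np.uint8); cv2.fillConvexPoly(m,cv2.convexHull(q.astype(np.int32)),1)
    return cv2.resize(m.astype(np.float32),(n,n),interpolation=cv2.INTER_AREA)
yy,xx=np.mgrid[:n,:n]; W=((xx-28.5)**2+(yy-31)**2<14**2)
T=np.clip((G-135)/(235-135),0,1)
def cost(p): return (((mask([p[0]/1000,p[1]/1000,p[2]])-T)**2)*W).sum()
best=None
for a in range(-45,45,6):
    r=minimize(cost,[529,168,a],method="Nelder-Mead",options=dict(initial_simplex=[[529,168,a],[532,168,a],[529,171,a],[529,168,a+6]]))
    if best is None or r.fun<best.fun: best=r
    print(a,np.round(r.x,2),round(r.fun,2))
print("boss",onz(w,312.5,119.4,.088))
E
```

```text
18 [113 118 117 117 114 116 116 117 117 115 116 117 116 118 116 116 115 122
 123 122 125 125 128 125 126 126 125 126 121 120]
20 [116 117 117 118 117 116 113 113 113 115 116 115 113 114 114 114 112 114
 122 128 124 126 127 127 129 127 127 129 127 124]
22 [114 117 119 116 116 154 220 214 208 214 212 202 186 177 170 163 155 164
 170 173 167 157 135 127 125 127 129 128 126 126]
24 [117 117 114 115 119 187 240 244 245 244 242 241 236 228 231 238 238 239
 244 243 227 181 140 123 126 127 126 127 124 124]
26 [115 115 117 114 116 176 229 230 243 245 243 243 242 241 242 243 244 244
 246 245 225 184 146 124 125 115 114 115 122 123]
28 [117 115 115 109 114 159 220 221 241 245 243 242 241 240 241 243 243 244
 245 244 226 201 150 113 112  95  91  97 125 127]
30 [118 117 116 114 116 137 204 212 241 246 243 242 241 240 241 243 243 244
 245 244 228 219 161  96  91  96  96  94  95  96]
32 [115 116 118 113 115 138 188 201 241 246 243 242 241 241 241 242 243 244
 244 243 233 229 196  98  90  91  96  94  97  97]
34 [118 117 116 115 117 129 174 198 240 247 244 242 241 241 241 243 243 244
 244 243 240 241
[... 360 characters left out ...]
7
 156 162 166 168 151  95  93  95  97  96  93  94]
42 [125 126 128 125 128 126 127 126 124 107  94  91  92  96  93  94  95  94
  91  92  93  96  93  96  94  99  97  98  93  99]
-45 [527.65 167.97 -75.12] 27.93
-39 [527.67 168.05 -74.97] 28.41
-33 [527.64 167.97  14.26] 28.3
-27 [527.64 167.94  14.67] 27.94
-21 [527.68 167.98  15.02] 27.84
-15 [527.63 167.99  14.73] 28.15
-9 [527.7  168.05  14.35] 28.35
-3 [527.68 168.03  14.61] 28.03
3 [527.69 167.97  13.8 ] 28.48
9 [527.7  167.91  14.99] 27.78
15 [527.62 167.95  14.75] 27.93
21 [527.59 168.    14.95] 28.22
27 [527.69 167.98  14.99] 27.83
33 [527.67 167.99  14.05] 28.33
39 [527.61 167.93  15.06] 28.11
boss [0.52779291 0.16798328 0.088     ]
```

```bash
python3 - <<'E'
from h import *
import pickle
for f,tcp in(("d2.pkl",[.54101,.27168,.19859]),("d3.pkl",[.54583,.08092,.21374])):
    w=pickle.load(open(f,"rb"));g=w["color"].astype(int)
    z=tcp[2]+.029
    e=proj(w,[tcp[0],tcp[1],z])[0];print("tcp proj",e)
    m=((g.min(2)>120)&(np.ptp(g,axis=2)<30)).astype(np.uint8)
    m[:260]=0;m[345:]=0;m[:,:300]=0;m[:,335:]=0
    k,l,st,c=cv2.connectedComponentsWithStats(m)
    for i in range(1,k):
        if st[i,4]>15:
            ij=np.argwhere(l==i);P=np.array([onz(w,c_+.5,r+.5,z)[:2] for r,c_ in ij]);ce=P.mean(0);u=np.linalg.svd(P-ce)[2][0]
            R=np.array([[np.cos(np.radians(11.1)),np.sin(np.radians(11.1))],[np.sin(np.radians(11.1)),-np.cos(np.radians(11.1))]])
            t=((P-ce)@u);print(st[i],"tool xy",R@(ce-tcp[:2])*1000,"len",np.ptp(t),"yaw",np.degrees(np.arctan2(u[1],u[0])))
E
```

```text
tcp proj [313.77096583 332.37857377]
[311 283   5  46 218] tool xy [ -0.03365466 -10.95633654] len 0.017871023925476362 yaw -78.50151474764756
tcp proj [313.80637567 333.00989548]
[312 283   4  46 184] tool xy [  0.07554264 -10.9127537 ] len 0.017873825549892326 yaw -78.91742925537612
```

```bash
python3 - <<'E'
from h import *
print(delta([.5277,.168,.140],14.8))
E
```

```text
(array([ -1. , -88.9,  73.8]), array([-0.03,  0.  , -3.7 ]), 'x yaw', np.float64(11.1))
```

servo_tool(
  targets=[
    [-0.5,-40,0,0,0,-2],
    [-1,-80,10,0,0,-3.7],
    [-1,-89,45,0,0,-3.7],
    [-1,-89,68,0,0,-3.7],
    [-1,-89,74,0,0,-3.7],
    [-1,-89,74,0,0,-3.7],
    [-1,-89,74,0,0,-3.7],
  ],
)

```text
t: 5.92
tcp_pos: [0.5289, 0.1666, 0.1408]
tool_rot: [0.992, 0.128, 0.001, 0.0]
force: [1.1, -0.7, -1.2]
finger_gap: 0.18
```

```bash
python3 - <<'E'
from h import *
print(delta([.5277,.168,.122],14.8),sense()["force"],sense()["finger_gap"])
E
```

```text
(array([-0.9, -1.6, 18.8]), array([ 0.02, -0.13, -0.11]), 'x yaw', np.float64(14.69)) [ 1.09948374 -0.69241909 -1.15172122] 0.1804549613549004
```

servo_tool(
  targets=[
    [-0.9,-1.6,4,0,0,0],
    [-0.9,-1.6,9,0,0,0],
    [-0.9,-1.6,14,0,0,0],
    [-0.9,-1.6,19,0,0,0],
    [-0.9,-1.6,19,0,0,0],
  ],
)

```text
t: 6.55
tcp_pos: [0.527, 0.1681, 0.1203]
tool_rot: [0.992, 0.128, 0.0, -0.0]
force: [1.0, 2.8, -3.0]
finger_gap: 0.184
```

```bash
python3 - <<'E'
from h import *
print(delta([.5277,.168,.113],14.8),sense()["force"],sense()["finger_gap"],sense()["tcp_pos"])
E
```

```text
(array([0.7, 0.3, 7.3]), array([-0.04, -0.02, -0.13]), 'x yaw', np.float64(14.67)) [ 0.96453721  2.7759159  -3.01390321] 0.18448915355920767 [0.52695477 0.16810869 0.12027594]
```

servo_tool(
  targets=[
    [0.3,0,3,0,0,0],
    [0.3,0,6,0,0,0],
    [0.3,0,9,0,0,0],
    [0.3,0,10,0,0,0],
  ],
)

```text
t: 7.05
tcp_pos: [0.5271, 0.1682, 0.1129]
tool_rot: [0.992, 0.128, 0.0, -0.0]
force: [-4.9, 2.9, 20.4]
finger_gap: 0.18
```

The knob is seated: it stopped at 0.113 as predicted, with 20 N upward. I'll release it and retreat.

servo_tool(
  targets=[
    [0,0,-3,0,0,0],
    [0,0,-3,0,0,0],
    [0,0,-3,0,0,0],
    [0,0,-3,0,0,0],
  ],
  gripper=46,
)

```text
t: 7.55
tcp_pos: [0.5269, 0.1676, 0.1134]
tool_rot: [0.992, 0.128, -0.0, 0.0]
force: [-0.3, 0.4, 0.2]
finger_gap: 0.538
```

servo_tool(
  targets=[
    [0,0,-20,0,0,0],
    [0,0,-60,0,0,0],
    [0,20,-100,0,0,0],
    [0,70,-120,0,0,0],
    [0,90,-120,0,0,0],
    [0,90,-120,0,0,0],
  ],
)

```text
t: 8.3
tcp_pos: [0.5494, 0.0798, 0.2329]
tool_rot: [0.992, 0.126, -0.001, -0.0]
force: [0.3, -0.2, -0.6]
finger_gap: 0.541
```

```bash
python3 - <<'E'
from h import *
import pickle
w=snapshot("wrist");s=snapshot("scene");q=snapshot("side");pickle.dump((w,s,q),open("d4.pkl","wb"))
p=proj(w,[[.5277,.168,.142],[.5277,.168,.106]]);print(sense()["tcp_pos"],p)
im=w["color"];c=p[0].astype(int)
u0,v0=max(c[0]-50,0),max(c[1]-50,0);print(u0,v0)
sc=s["color"][205:275,345:445]
a=cv2.resize(im[v0:v0+100,u0:u0+100],(400,400),interpolation=cv2.INTER_CUBIC)
lk=q["color"][265:335,290:390]
save("w4",np.hstack([a,np.vstack([cv2.resize(sc,(400,280)),cv2.resize(lk,(400,280))])[:400]]) if 0 else np.hstack([cv2.copyMakeBorder(a,0,160,0,0,0),np.vstack([cv2.resize(sc,(400,280)),cv2.resize(lk,(400,280))])]))
E
```

```text
[0.54853854 0.08179963 0.23244592] [[315.76298878 111.37558702]
 [315.58083757 117.05719174]]
265 61
```

View pics/w4.png

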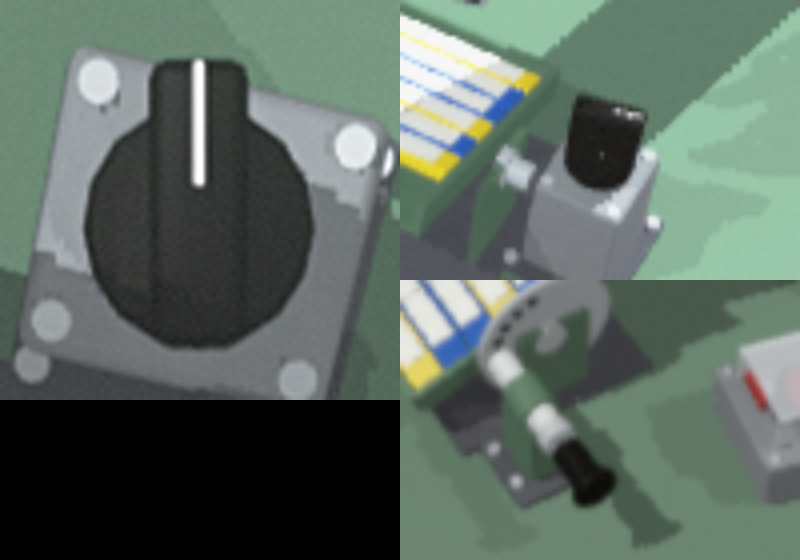

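The knob sits flush on the boss in both views. The pull is visible at the lower right. Next I go above the lock.

```bash
python3 - <<'E'
from h import *
print(delta([.518,-.262,.21],1.0),sense()["q"])
E
```

```text
(array([-116.8,  324.8,   22.3]), array([-0.07,  0.19, 13.72]), 'x yaw', np.float64(14.72)) [-5.38227669e-02  4.32714066e-01  1.60719885e+00  7.19666162e-04
  1.10513624e+00 -3.11051601e-01]
```

servo_tool(
  targets=[
    [-17,46,0,0,0,2],
    [-34,93,5,0,0,4],
    [-50,139,10,0,0,6],
    [-67,185,14,0,0,8],
    [-84,232,18,0,0,10],
    [-100,278,22,0,0,12],
    [-117,325,22,0,0,13.7],
    [-117,325,22,0,0,13.7],
    [-117,325,22,0,0,13.7],
  ],
  gripper=85,
)

```text
t: 9.57
tcp_pos: [0.5188, -0.2616, 0.2109]
tool_rot: [1.0, 0.009, -0.001, -0.001]
force: [0.1, 0.3, 0.1]
finger_gap: 0.995
```

```bash
python3 - <<'E'
from h import *
import pickle
w=snapshot("wrist");pickle.dump(w,open("d5.pkl","wb"))
p=proj(w,[.518,-.2555,.072])[0];print(sense()["tcp_pos"],p)
save("w5",w["color"])
E
```

```text
[ 0.51889541 -0.26119768  0.21111658] [313.16766054 225.08386067]
```

View pics/w5.png

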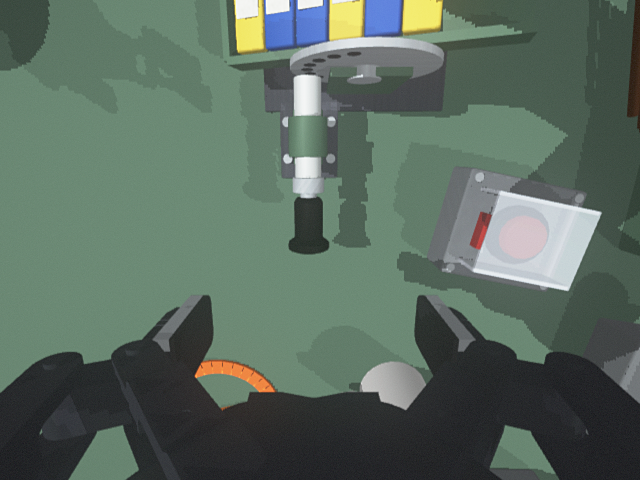

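```bash
python3 - <<'E'
from h import *
import pickle
w=pickle.load(open("d5.pkl","rb"));g=w["color"].astype(int)
bl=g.max(2)<55
for r in range(186,258,3):
    x=np.where(bl[r,280:340])[0]+280
    print(r,(x.min(),x.max(),len(x)) if len(x) else 0, g[r,308].mean().astype(int))
for n,uv,z in[("tube far",(307.5,80),.072),("nut edge top",(308,193),.083),("waist",(308.5,215),.072),("flange edge",(308.5,237),.080)]:
    print(n,onz(w,*uv,z))
print(delta([.518,-.2555,.053],1))
E
```

```text
186 0 212
189 0 211
192 0 208
195 0 209
198 (np.int64(297), np.int64(318), 7) 105
201 (np.int64(295), np.int64(321), 19) 54
204 (np.int64(295), np.int64(321), 10) 56
207 (np.int64(295), np.int64(321), 14) 55
210 (np.int64(295), np.int64(321), 15) 54
213 (np.int64(295), np.int64(321), 18) 54
216 (np.int64(295), np.int64(321), 18) 54
219 (np.int64(295), np.int64(321), 20) 50
222 (np.int64(295), np.int64(321), 17) 55
225 (np.int64(295), np.int64(321), 17) 49
228 (np.int64(296), np.int64(321), 21) 48
231 (np.int64(296), np.int64(321), 22) 47
234 (np.int64(295), np.int64(321), 23) 45
237 (np.int64(295), np.int64(322), 22) 47
240 (np.int64(291), np.int64(326), 34) 51
243 (np.int64(289), np.int64(327), 38) 44
246 (np.int64(289), np.int64(327), 37) 48
249 (np.int64(291), np.int64(326), 30) 46
252 (np.int64(299), np.int64(316), 18) 44
255 0 125
tube far [ 0.51172711 -0.14312917  0.072     ]
nut edge top [ 0.51344801 -0.22734381  0.083     ]
waist [ 0.51393349 -0.24694405  0.072     ]
flange edge [ 0.51430466 -0.26398025  0.08      ]
(array([ -0.5,  -5.4, 158.1]), array([-0.11,  0.09,  0.09]), 'x yaw', np.float64(1.09))
```

Side silhouettes put the waist centre at (0.514,-0.2495). Its distance from the spindle is 417.7 mm against 417.6 mm expected, which agrees. Rack yaw is about 1.3°.

servo_tool(
  targets=[
    [-4.7,-11.8,20,0,0,-0.2],
    [-4.7,-11.8,65,0,0,-0.2],
    [-4.7,-11.8,110,0,0,-0.2],
    [-4.7,-11.8,145,0,0,-0.2],
    [-4.7,-11.8,158,0,0,-0.2],
    [-4.7,-11.8,158,0,0,-0.2],
    [-4.7,-11.8,158,0,0,-0.2],
  ],
  gripper=52,
)

```text
t: 10.5
tcp_pos: [0.5153, -0.2518, 0.0552]
tool_rot: [1.0, 0.011, 0.001, 0.001]
force: [0.1, -0.3, -0.1]
finger_gap: 0.607
```

servo_tool(
  targets=[
    [0,0,0,0,0,0],
    [0,0,0,0,0,0],
    [0,0,0,0,0,0],
    [0,0,0,0,0,0],
    [0,0,0,0,0,0],
    [0,0,0,0,0,0],
  ],
  gripper=10,
  newtons=70,
)

```text
t: 11.25
tcp_pos: [0.5139, -0.252, 0.0554]
tool_rot: [1.0, 0.011, -0.0, 0.001]
force: [-1.9, -0.4, 7.1]
finger_gap: 0.259
```

servo_tool(
  targets=[
    [0,6,0,0,0,0],
    [0,13,0,0,0,0],
    [0,20,0,0,0,0],
    [0,27,0,0,0,0],
    [0,34,0,0,0,0],
    [0,40,0,0,0,0],
    [0,40,0,0,0,0],
    [0,40,0,0,0,0],
  ],
)

```text
t: 12.25
tcp_pos: [0.5147, -0.2885, 0.0553]
tool_rot: [1.0, 0.01, -0.0, -0.002]
force: [0.9, 9.4, 8.8]
finger_gap: 0.262
```

```bash
python3 - <<'E'
from h import *
import pickle
w,s,q=[snapshot(n) for n in("wrist","scene","side")];pickle.dump((w,s,q),open("d6.pkl","wb"))
print(sense()["tcp_pos"],sense()["force"],sense()["finger_gap"])
M=[.5135,-.2275,.072]
p=proj(q,M)[0].astype(int);r=proj(s,M)[0].astype(int);t=proj(w,M)[0].astype(int);print(p,r,t)
def cr(x,c,n=25): return cv2.resize(x["color"][max(c[1]-n,0):c[1]+n,max(c[0]-n,0):c[0]+n],(400,400),interpolation=cv2.INTER_CUBIC)
save("l6",np.hstack([cr(q,p),cr(w,t,50)]))
E
```

```text
[ 0.51467504 -0.28844131  0.05531303] [0.22995304 8.38797393 8.37706716] 0.2610216969021526
[329 305] [270 185] [313 163]
```

View pics/l6.png

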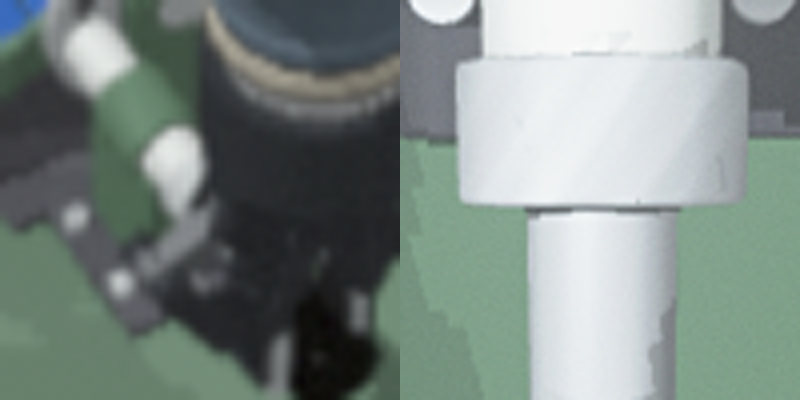

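The ring's outer edge is just showing, about 0.5 mm of it at the mouth. That agrees with the measured 36.5 mm of pull, so I need about 4 mm more.

servo_tool(
  targets=[
    [0,2,0,0,0,0],
    [0,4,0,0,0,0],
    [0,4,0,0,0,0],
    [0,4,0,0,0,0],
    [0,4,0,0,0,0],
  ],
)

```text
t: 13.02
tcp_pos: [0.5147, -0.2922, 0.0553]
tool_rot: [1.0, 0.01, -0.001, -0.002]
force: [0.4, 9.5, 8.6]
finger_gap: 0.258
```

```bash
python3 - <<'E'
from h import *
w,s,q=[snapshot(n) for n in("wrist","scene","side")]
print(sense()["tcp_pos"],sense()["force"],sense()["finger_gap"])
t=proj(w,[.5135,-.2275,.072])[0].astype(int);k=proj(s,[.5277,.168,.11])[0].astype(int);print(t)
def cr(x,c,n=25): return cv2.resize(x["color"][max(c[1]-n,0):c[1]+n,max(c[0]-n,0):c[0]+n],(400,400),interpolation=cv2.INTER_CUBIC)
save("l7",np.hstack([cr(w,t,50),cr(s,k,40)]))
E
```

```text
[ 0.51475098 -0.29220393  0.05532478] [ 1.37638685 10.1942549   8.891738  ] 0.25981480126944917
[313 153]
```

View pics/l7.png

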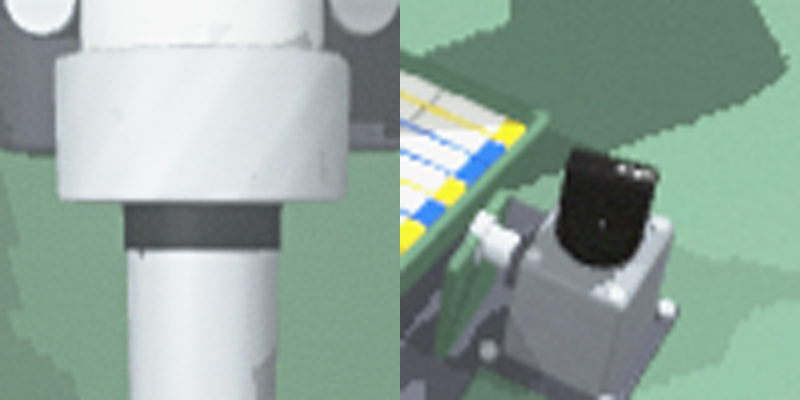

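The whole ring is out: about 4 mm of black shows flush at the mouth. Displacement is 40.2 mm and the force is steady at 10 N. I'm handing in.

```bash
python3 -c "
from station import *
print(sign_off())"
```

```text
the job is handed in; nothing more can be done
None
```

I pushed the small black knob fully home on the square spindle and let go of it. I then drew the lock rod out to its engraved ring, and the gripper is still holding it there. I handed the job in at about 13 s of the 51 s allowed.

- **Knob:** it stopped at the predicted seat height with about 20 N of pushback. After release, both camera views showed it flush on the boss, and the last picture showed it still there.
- **Lock rod:** the tool moved 40.2 mm from where it gripped. The wrist camera showed the full 4 mm ring just out at the tube's mouth. The spring force was steady at about 10 N, which is the value given for the mark.
- **Off plan:** the first 40 mm pull moved the rod only 36.5 mm, so I added 4 mm. My first close-up of the spindle was blocked by the gripper, and I repeated it from the other side.
- **Not checked at the end:** the arm never went near the bystanders or the crash alarm's guard. I did not measure them again before handing in.

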